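Pump the ratchet clamp onto a fresh sealant joint sample

ROBOT

A 6-joint arm with a two-finger parallel gripper is mounted at the origin on the work surface. World frame = base frame: x ahead of the robot, y to its left, z up, the work surface at z = 0. Lengths are in m, angles in degrees, forces in N, time in s.
With the tool pointing down it reaches from about 0.4 to 0.825 m from the base axis. Payload 7 kg.
Tool frame: the origin (TCP) lies on the centre line of the jaws, within the pads' length; the fingertips stand 22 mm ahead of it and the grasp point (between the pads) lies 3 mm ahead of it; z points along the fingers, y is the line along which they close (so a half turn about z gives the same grasp; the last joint's range is limited). The gripper opens to 88 mm and grips with 3 to 60 N. Pads are 19 mm wide; open, the fingers measure 130 mm over their backs; the gripper's body (78 mm by 193 mm) begins 47 mm behind the grasp point.
Start: joints at [89.846, 20.546, 0.682, 0, -70.136, -16.507], TCP at [0.194, 0.647, 0.249] pointing down, gripper open.
Joint ranges: [-176.03, 176.03], [-82.01, 121.73], [-58.28, 71.71], [-173.87, 95.51], [-174.79, -0.11], [-173.66, 173.66]. Speed limits (degrees/s): [136.94, 136.94, 172.46, 180, 180, 180].

INTERFACE

Orientations are given as [roll, pitch, yaw] about the fixed x, y, z axes, in that order (R = Rz(yaw) Ry(pitch) Rx(roll)).
In Python, from plant import get_state, cams, r gives the robot as it stands.
- The arm moves only by the tool apply_moves, never from a script. Its argument "targets" is a list of rows, each an object with "dp": the shift along the world's x, y, z in m, a list of three; "yaw": the turn about the world's z in degrees. In form: [{"dp": [x, y, z], "yaw": yaw}, ...]. A call has 1 to 20 rows; each row is the pose to reach, as a shift and turn from the pose commanded when the call began; what a row does not reach only later rows make up. A row lasts 1/12 s, in which the tool goes at most 41.7 mm and 7.16 degrees, less where a joint would pass 70% of its speed; a pose out of reach is approached as far as the arm can. A call with a gripper value outside its range is refused whole. "grip" is the gripper command: -1 is fully open, 1 is shut, values between are in proportion, set as the call begins (left out, the last holds). The fingers move at their own pace and stop on an object; "squeeze" is the grip in N (left out, the last holds). Time passes only in rows, so rows that repeat a pose let the fingers close. It gives the time, the measured TCP pose, the force, the opening and the grip force at its end, in the units of the state.
- get_state(): the state, without advancing time (a new reading comes with each control period).
- cams.capture(name): name is "side" or "top" or "wrist"; returns a dict with "image" (420x560x3 uint8, red, green, blue), "range_z" (420x560 float32, m along the optical axis (not along the pixel's ray), 0 where there is no reading), "fx", "fy", "cx", "cy" (pixels), "R" (3x3) and "t" (3): a world point X has camera coordinates R X + t; the wrist camera has in their place "T_tool_cam" (4x4, takes a point from camera to tool coordinates, whose origin is the TCP and whose axes are the flange's). Camera axes: x right, y down, z forward; pixel columns grow to the right and rows downward; lengths in m; the calibration is good to about 2 mm. The wrist camera is an equidistant fisheye: a pixel r from the principal point sees the ray r / f radians off the axis. A picture is of the moment at which its call begins: read the wrist's pose just before it.
- r.close_job(): hands the job in; it is judged then, once.
The state is a dict: "time_s": time; "joints": joint angles; "qd": joint speeds; "joint_torque": joint torques, N m; "tcp_pos": TCP position; "eef_rot": TCP orientation; "contact_force": force on the tool from outside, world axes, zero at the start; "moment": the same for the moment, N m; "gripper_width": finger opening in m; "gripper_force": force on a finger pad.
Only numpy, scipy, OpenCV 4.12 (cv2) and the standard library are available. Lean on these libraries where they do the work, as an engineer would, in place of code of your own. Each camera call takes 0.05 s, during which the arm holds its last target. There are 200 camera calls.

TASK

Pump the red trigger of the ratchet clamp until its orange jaw has pushed the tile joint sample against the black spring pad and the pad's pointer stands in the green part of the scale, and finish while still holding the trigger so that it stays there. The joint is fresh and must not be crushed: never let the pointer reach the red. Work by the trigger alone, without touching the sample, jaw or pad, and leave the other things on the bench undisturbed.

Things in the scene. Friction and masses are not known exactly. Their poses are not given: they have to be found in the camera images.
- clamp: Ratchet clamp bolted to the bench: dark steel base 400 x 130 x 12 mm, blue fittings. Origin: underside of the base on its centre line; +x is the way the clamp pushes (from red trigger to spring pad), z up. Base spans x -190 to 210 mm; trigger hinge at x -80; jaw face at x 0 + ram_travel; pad face at x 105 mm + pad_travel; bed top 20 mm up; coloured scale beside the pad at y 41 to 67, 67 mm up.
- trigger: Red pump trigger: upright two-armed lever hinged to the clamp, on top a red round crossbar (16 mm diameter, 84 mm long, along clamp y). The crossbar can be pinched from above, fingers closing along clamp x, and turns between the fingers. The arms (y 12 to 18 mm either side) are 6 mm thick for 36 mm below the crossbar, 16 mm further down. Origin at the hinge.
- trigger_angle (a joint): rad; 0 = released, leaning 0.2 back from vertical, away from the pad; grows as the crossbar is pushed to clamp +x; stop at 0.42. A spring returns it to 0 (1.4 to 2.5 N at the crossbar). Forward, a pawl on 6 mm teeth drives the ram, about 51 mm per rad, after up to 6 mm (of ram) lost until it catches. Backward, the ram stays unless the pad pushes it back.
- grip (a point): Centre of the red crossbar: 146 mm from the trigger pivot, 165 to 170 mm above the bench; crossbar diameter 16 mm.
- trigger_pivot (a point): Point on the trigger's hinge axis (axis along the clamp's y), 24 mm above the bench, on the clamp's centre line.
- ram: Toothed steel bar with the orange moving jaw (50 mm wide, 23 to 76 mm above the bench) at its front end. Slides along the clamp's x with about 2.5 N of friction. It is to be moved only by the trigger.
- ram_travel (a joint): Travel of the ram and jaw (m) towards the pad, 0 to 0.10; starts between 0 and 0.02. The jaw face is at clamp x = ram_travel. With the sample between them, jaw, sample and pad are all in touch at ram_travel about 0.061; beyond that the pad is pressed back.
- pad: Black spring-loaded pad (50 x 50 mm face) that the sample is pressed against, with a thin black pointer, on its +y side, lying over the coloured scale. Slides along the clamp's x. Origin coincides with the clamp's when at rest.
- pad_travel (a joint): How far the pad is pressed back (m), 0 to 0.034; spring 400 N/m. Its pointer shows it on the scale: white below 0.010, green 0.010 to 0.020, yellow 0.020 to 0.024, red beyond 0.024. When the trigger is let go, the pad pushes sample and ram back to about 0.006.
- sample: Fresh joint sample lying loose in the clamp's bed: two white glazed tile pieces with a blue-grey sealant seam between, 44 mm along the clamp's x, 50 mm wide, 40 mm high, about 180 g. Origin centre of underside. It starts clear of both the jaw and the pad.
- primer_a: white primer jar with a blue lid, standing, 60 mm diameter, 110 mm high; a bystander, origin centre of underside
- primer_b: blue primer jar with a white lid, standing, 60 mm diameter, 110 mm high; a bystander, origin centre of underside
- tape_roll: yellow roll of masking tape lying flat, 104 mm diameter, 25 mm high; a bystander, origin centre of underside
- tub: open white tub, 170 mm across the rim, 130 mm high; a bystander, origin centre of underside
- spatula: flat spatula lying on the bench, about 300 mm long; a bystander
- spare_sample: second joint sample with a pale grey seam, 44 x 50 x 40 mm, lying on the bench away from the clamp; a bystander, origin centre of underside
- spacer_bin: open green plastic bin, 100 x 140 x 50 mm; a bystander, origin centre of underside

How it is judged (in metres and radians):
On the way, in this order (a step that is already met when the one before it is completed fails the run):
1. the jaw, pumped forward, comes to touch the sample (contact force between ram and sample above 0.2 N).
2. the sample is pressed against the pad into the green by the held trigger (value of joint pad_travel above 0.01 m and value of joint trigger_angle above 0.02 rad and contact force between any of the fingers, the arm and trigger above 0.4 N), for 0.2 s.
At the end, for the whole second after the job is handed in: Through the last second the robot holds the trigger (at least 0.4 N on it), the pad is pressed back 10 to 20 mm (pointer in the green), the sample is squeezed between jaw and pad (over 2 N on each side) and stands within 0.1 rad of level (value of joint pad_travel between 0.01 and 0.02 m and contact force between ram and sample above 2 N and contact force between sample and pad above 2 N and angle between sample's own z axis and vertical below 0.1 rad and contact force between any of the fingers, the arm and trigger above 0.4 N); the arm keeps its last pose, push and grip.
It fails at once if the pointer reaches the red (pad pressed back more than 24 mm) or the jaw presses the sample with more than 20 N: crushed (value of joint pad_travel above 0.024 m or contact force between ram and sample above 20 N).
It fails at once if the robot touches the sample, the ram with its jaw, or the pad (over 1 N) (contact force between any of the fingers, the arm and sample above 1 N or contact force between any of the fingers, the arm and ram above 1 N or contact force between any of the fingers, the arm and pad above 1 N).
It fails at once if another thing on the bench is shifted by more than 30 mm (distance of any of primer_a, primer_b, tape_roll, tub, spatula, spare_sample, spacer_bin from where it was at the start of the episode above 0.03 m).
It also fails if it takes over 53 s, if anything falls off the work surface, if the arm or the gripper's body presses on something with over 40 N, if the wrist force passes 120 N, or if a joint passes its speed limit or range.

## Working session

There is one attempt and no reset: what is moved stays moved. The work goes in short steps, Python scripts to look and compute and a tool call to move; the robot and the scene stay as the last step left them, time stands still between calls to the robot, and variables do not carry over. Pictures are saved under pics/ and viewed, at most 10 in all, crops included, and the job is handed in when it is done.

Besides the shell and the picture viewer there is one more tool, called after "Call:" by a JSON object that holds its "method" and its "body". apply_moves: Moves the arm, as the interface text tells. Its arguments: {"type":"object","properties":{"targets":{"type":"array","items":{"type":"object","properties":{"dp":{"type":"array","items":{"type":"number"}},"yaw":{"type":"number"}}}},"grip":{"type":"number"},"squeeze":{"type":"number"}},"required":["targets"]}

```bash
mkdir -p pics; cat > h.py <<'E'
import numpy as np, cv2
from plant import get_state, cams, r
def cap(n,f=None):
    c=cams.capture(n)
    if f: cv2.imwrite('pics/'+f,cv2.cvtColor(c['image'],cv2.COLOR_RGB2BGR))
    return c
def pts(c):
    z=c['range_z']; v,u=np.mgrid[:z.shape[0],:z.shape[1]]
    P=np.stack([(u-c['cx'])/c['fx']*z,(v-c['cy'])/c['fy']*z,z],-1)
    W=(P-c['t'])@c['R']; W[z==0]=np.nan
    return W
E
python3 - <<'E'
from h import *
s=get_state(); print(s['time_s'],s['tcp_pos'],s['eef_rot'],s['gripper_width'])
for n in('top','side'):
    c=cap(n,n+'0.png'); np.savez('pics/'+n+'0.npz',**{k:v for k,v in c.items()})
    W=pts(c); h=cv2.cvtColor(c['image'],cv2.COLOR_RGB2HSV)
    print(n,c['R'].round(3).tolist(),c['t'])
    red=((h[...,0]<5)|(h[...,0]>174))&(h[...,1]>150)&(h[...,2]>70)
    m,l,st,ce=cv2.connectedComponentsWithStats(red.astype(np.uint8))
    for i in range(1,m):
        if st[i,4]>30: print(st[i],np.nanmedian(W[l==i],0).round(3),np.nanmax(W[l==i][:,2]).round(3))
E
```

```text
0.0 [0.19341189 0.646243   0.24764316] [ 1.79908980e+02 -7.88897124e-03 -1.66660923e+01] 0.0877424626814927
top [[0.028, -0.999, 0.021], [-0.998, -0.029, -0.062], [0.062, -0.019, -0.998]] [0.0461349  0.51264783 1.73207626]
[271 158  28   9 143] [0.633 0.057 0.172] 0.183
[500 205  23  13  98] [ 0.513 -0.696  0.03 ] 0.046
side [[0.733, -0.68, -0.006], [-0.505, -0.538, -0.675], [0.456, 0.498, -0.738]] [-0.32743747  0.37829677  1.1108781 ]
[306 184  15  14  74] [0.628 0.056 0.171] 0.175
[307 201   8  22  61] [0.611 0.044 0.084] 0.133
[474 381  24  35 187] [ 0.511 -0.692  0.028] 0.041
```

View pics/top0.png

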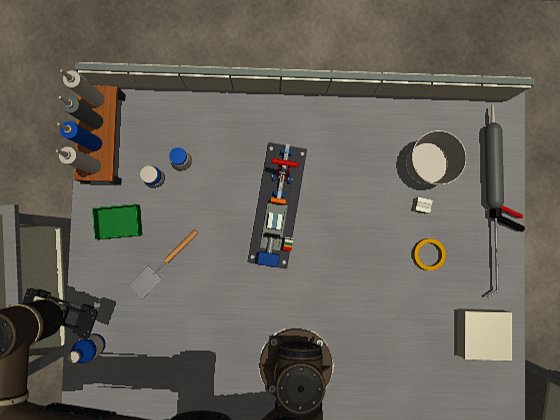

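View pics/side0.png

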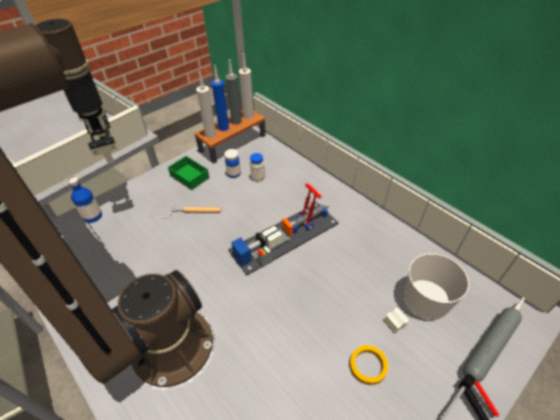

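The top view shows the clamp with the crossbar at (285,162) and the blue end block at (268,258), so it pushes towards the robot. The side view shows the same layout, with the area above the trigger clear. Next I'll measure the clamp's axis and the grip.

```bash
python3 - <<'E'
from h import *
def ray(c,u,v,z):
    d=c['R'].T@np.array([(u-c['cx'])/c['fx'],(v-c['cy'])/c['fy'],1]); o=-c['R'].T@c['t']
    return o+d*(z-o[2])/d[2]
c=dict(np.load('pics/top0.npz')); W=pts(c); h=cv2.cvtColor(c['image'],cv2.COLOR_RGB2HSV)
# base plate: dark pixels near clamp
sub=np.zeros(h.shape[:2],bool); sub[135:275,240:312]=1
m=(sub&(h[...,2]<100)).astype(np.uint8)
m=cv2.morphologyEx(m,cv2.MORPH_CLOSE,np.ones((9,9)))
n,l,st,_=cv2.connectedComponentsWithStats(m); i=1+st[1:,4].argmax()
vv,uu=np.nonzero(l==i)
G=np.array([ray(c,a,b,.012)[:2] for a,b in zip(uu,vv)])
rect=cv2.minAreaRect((G*1000).astype(np.float32)); print('base',rect)
b=cv2.boxPoints(rect); print(b)
red=((h[...,0]<5)|(h[...,0]>174))&(h[...,1]>150)&(h[...,2]>70)&sub
n,l,st,_=cv2.connectedComponentsWithStats(red.astype(np.uint8))
for i in range(1,n):
    if st[i,4]<60: continue
    vv,uu=np.nonzero(l==i); R=np.array([ray(c,a,b,.170)[:2] for a,b in zip(uu,vv)])
    print('bar top',cv2.minAreaRect((R*1000).astype(np.float32)), R.mean(0))
for name,lo,hi in(('orange',6,14),):
    m=sub&(h[...,0]>=lo)&(h[...,0]<=hi)&(h[...,1]>170)&(h[...,2]>120)
    vv,uu=np.nonzero(m); R=np.array([ray(c,a,b,.076)[:2] for a,b in zip(uu,vv)]); print(name,len(vv),R.mean(0))
c=dict(np.load('pics/side0.npz')); h=cv2.cvtColor(c['image'],cv2.COLOR_RGB2HSV)
red=((h[...,0]<5)|(h[...,0]>174))&(h[...,1]>150)&(h[...,2]>70)
vv,uu=np.nonzero(red[184:198,306:321]); R=np.array([ray(c,a+306,b+184,.170)[:2] for a,b in zip(uu,vv)])
print('side bar',R.mean(0))
E
```

```text
base ((514.4226684570312, 72.2919692993164), (133.36915588378906, 403.4200744628906), 82.01629638671875)
[[305.40576   34.269524]
 [704.9158   -21.762077]
 [723.4396   110.314415]
 [323.92957  166.34601 ]]
bar top ((632.555419921875, 55.653297424316406), (82.68278503417969, 16.35964012145996), 82.2281494140625) [0.63286983 0.05660504]
orange 73 [0.51514504 0.06766724]
side bar [0.62851952 0.05445387]
```

Call:
{"method": "apply_moves", "body": {"targets": [{"dp":[0.1,-0.12,0],"yaw":-16},{"dp":[0.2,-0.25,0],"yaw":-36},{"dp":[0.3,-0.39,0],"yaw":-55},{"dp":[0.3,-0.39,0],"yaw":-55},{"dp":[0.3,-0.39,0],"yaw":-55},{"dp":[0.3,-0.39,0],"yaw":-55},{"dp":[0.3,-0.39,0],"yaw":-55},{"dp":[0.3,-0.39,0],"yaw":-55},{"dp":[0.438,-0.591,0],"yaw":-81.3},{"dp":[0.438,-0.591,0],"yaw":-81.3},{"dp":[0.438,-0.591,0],"yaw":-81.3},{"dp":[0.438,-0.591,0],"yaw":-81.3},{"dp":[0.438,-0.591,0],"yaw":-81.3},{"dp":[0.438,-0.591,0],"yaw":-81.3},{"dp":[0.438,-0.591,0],"yaw":-81.3},{"dp":[0.438,-0.591,0],"yaw":-81.3},{"dp":[0.438,-0.591,0],"yaw":-81.3},{"dp":[0.438,-0.591,0],"yaw":-81.3},{"dp":[0.438,-0.591,0],"yaw":-81.3},{"dp":[0.438,-0.591,0],"yaw":-81.3}]}}

```text
time_s: 1.77
tcp_pos: [0.6318, 0.0539, 0.2474]
eef_rot: [179.9, -0.0, -98.1]
contact_force: [-0.5, 0.1, -0.6]
gripper_width: 0.0878
gripper_force: 0.0
```

```bash
python3 - <<'E'
from h import *
s=get_state(); print(s['tcp_pos'])
c=cap('wrist','w1.png'); print(c['T_tool_cam'],c['fx'],c['cx'],c['cy'])
h=cv2.cvtColor(c['image'],cv2.COLOR_RGB2HSV)
red=((h[...,0]<5)|(h[...,0]>174))&(h[...,1]>150)&(h[...,2]>70)
n,l,st,ce=cv2.connectedComponentsWithStats(red.astype(np.uint8))
from scipy.spatial.transform import Rotation as Ro
Rt=Ro.from_euler('xyz',s['eef_rot'],degrees=True).as_matrix(); T=c['T_tool_cam']
for i in range(1,n):
    if st[i,4]<60: continue
    vv,uu=np.nonzero(l==i); x,y=(uu-c['cx']),(vv-c['cy']); r_=np.hypot(x,y); th=r_/c['fx']
    d=np.stack([np.sin(th)*x/r_,np.sin(th)*y/r_,np.cos(th)],1)@T[:3,:3].T@Rt.T
    o=s['tcp_pos']+Rt@T[:3,3]
    P=o+d*((.167-o[2])/d[:,2:])
    print(st[i],cv2.minAreaRect((P[:,:2]*1000).astype(np.float32)))
E
```

```text
[0.6318258  0.05394526 0.24739263]
[[ 1.26050867e-03 -9.55257197e-01 -2.95773729e-01  8.02598805e-02]
 [ 9.99998874e-01  9.63413038e-04  1.15020362e-03 -9.72422862e-04]
 [-8.13788019e-04 -2.95774846e-01  9.55257336e-01 -1.36262932e-01]
 [ 0.00000000e+00  0.00000000e+00  0.00000000e+00  1.00000000e+00]] 325.19226210127806 276.47850663333423 206.88715735234558
[491 140   9  22 155] ((453.62841796875, 19.099668502807617), (17.01429557800293, 7.605061054229736), 83.29583740234375)
[ 263  170   45  113 3140] ((627.647216796875, 58.389747619628906), (86.53376770019531, 29.910560607910156), 81.22319793701172)
```

View pics/w1.png

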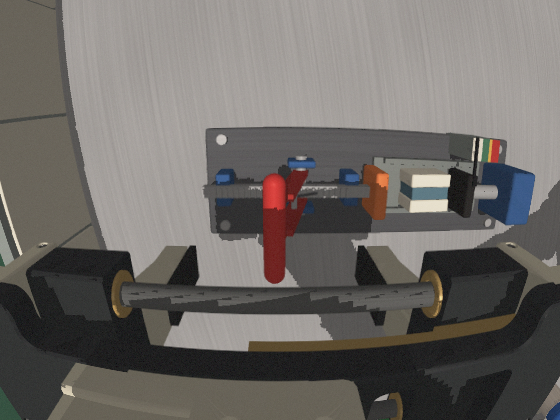

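The bar, at column 275, lies midway between the fingers (centre 276). The pointer reads on the white, green, yellow and red scale at (480-500,150). I'll descend and pinch the bar.

Call:
{"method": "apply_moves", "body": {"targets": [{"dp":[0,0.002,-0.02]},{"dp":[0,0.002,-0.04]},{"dp":[0,0.002,-0.055]},{"dp":[0,0.002,-0.068]},{"dp":[0,0.002,-0.077]},{"dp":[0,0.002,-0.077]},{"dp":[0,0.002,-0.077]}]}}

```text
$.targets[0]: bad value
```

Call:
{"method": "apply_moves", "body": {"targets": [{"dp":[0,0,0]},{"dp":[0,0,0]},{"dp":[0,0,0]},{"dp":[0,0,0]},{"dp":[0,0,0]},{"dp":[0,0,0]},{"dp":[0,0,0]},{"dp":[0,0,0]},{"dp":[0,0,0]},{"dp":[0,0,0]}], "grip": 1, "squeeze": 10}}

```text
$.targets[0]: bad value
```

Rows need an explicit yaw.

Call:
{"method": "apply_moves", "body": {"targets": [{"dp":[0,0.002,-0.02],"yaw":0},{"dp":[0,0.002,-0.04],"yaw":0},{"dp":[0,0.002,-0.055],"yaw":0},{"dp":[0,0.002,-0.068],"yaw":0},{"dp":[0,0.002,-0.077],"yaw":0},{"dp":[0,0.002,-0.077],"yaw":0},{"dp":[0,0.002,-0.077],"yaw":0}]}}

```text
time_s: 2.4
tcp_pos: [0.6313, 0.0583, 0.1717]
eef_rot: [180.0, -0.0, -97.9]
contact_force: [-0.4, 0.7, 1.0]
gripper_width: 0.0876
gripper_force: 0.0
```

Call:
{"method": "apply_moves", "body": {"targets": [{"dp":[0,0,0],"yaw":0},{"dp":[0,0,0],"yaw":0},{"dp":[0,0,0],"yaw":0},{"dp":[0,0,0],"yaw":0},{"dp":[0,0,0],"yaw":0},{"dp":[0,0,0],"yaw":0},{"dp":[0,0,0],"yaw":0},{"dp":[0,0,0],"yaw":0},{"dp":[0,0,0],"yaw":0},{"dp":[0,0,0],"yaw":0}], "grip": 1, "squeeze": 10}}

```text
time_s: 3.23
tcp_pos: [0.6315, 0.0576, 0.1715]
eef_rot: [180.0, -0.0, -98.0]
contact_force: [-0.5, -0.7, -0.6]
gripper_width: 0.0266
gripper_force: 0.0
```

Call:
{"method": "apply_moves", "body": {"targets": [{"dp":[0,0,0],"yaw":0},{"dp":[0,0,0],"yaw":0},{"dp":[0,0,0],"yaw":0},{"dp":[0,0,0],"yaw":0},{"dp":[0,0,0],"yaw":0}]}}

```text
time_s: 3.65
tcp_pos: [0.632, 0.0576, 0.1719]
eef_rot: [-179.9, 0.0, -98.0]
contact_force: [2.2, -0.7, 1.1]
gripper_width: 0.0157
gripper_force: 10.0
```

Call:
{"method": "apply_moves", "body": {"targets": [{"dp":[-0.005,0.0007,0.001],"yaw":0},{"dp":[-0.0099,0.0014,0.0017],"yaw":0},{"dp":[-0.0149,0.0021,0.0022],"yaw":0},{"dp":[-0.0198,0.0028,0.0026],"yaw":0},{"dp":[-0.0248,0.0035,0.0028],"yaw":0},{"dp":[-0.0297,0.0042,0.0029],"yaw":0},{"dp":[-0.0347,0.0049,0.0028],"yaw":0},{"dp":[-0.0396,0.0056,0.0025],"yaw":0},{"dp":[-0.0446,0.0063,0.002],"yaw":0},{"dp":[-0.0495,0.007,0.0014],"yaw":0},{"dp":[-0.0545,0.0077,0.0006],"yaw":0},{"dp":[-0.0574,0.0081,0.0001],"yaw":0},{"dp":[-0.0574,0.0081,0.0001],"yaw":0},{"dp":[-0.0574,0.0081,0.0001],"yaw":0}]}}

```text
time_s: 4.82
tcp_pos: [0.574, 0.0659, 0.1717]
eef_rot: [180.0, 0.0, -97.9]
contact_force: [3.3, 0.9, 4.0]
gripper_width: 0.0156
gripper_force: 10.0
```

```bash
python3 - <<'E'
from h import *
cap('wrist','w2.png')
E
```

```text
(no output)
```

View pics/w2.png

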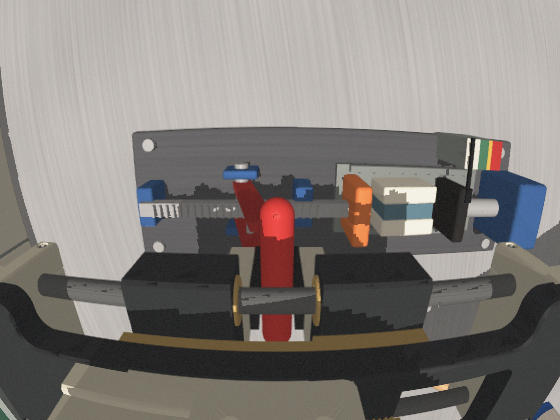

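Stroke 1 worked: the jaw's right edge, at column 370, is now just short of the sample at column 372. The pointer, at (471,150), is still on white. I'll set up a numeric readout in clamp coordinates.

```bash
cat >> h.py <<'E'
from scipy.spatial.transform import Rotation as Ro
ax=np.array([-.990,.139]); ay=np.array([-.139,-.990]); O=np.array([.5243,.0709])
def rectify(z,x0,x1,y0,y1,f=None,s=4000,c=None):
    """clamp-plane view at height z: s px/m, col=(x-x0)*s,row=(y1-y)*s"""
    S=get_state(); c=c or cams.capture('wrist'); T=c['T_tool_cam']
    Rt=Ro.from_euler('xyz',S['eef_rot'],degrees=True).as_matrix()
    xs=np.arange(x0,x1,1/s); ys=np.arange(y1,y0,-1/s); X,Y=np.meshgrid(xs,ys)
    P=np.concatenate([O+X[...,None]*ax+Y[...,None]*ay,np.full(X.shape+(1,),z)],-1)
    q=((P-S['tcp_pos'])@Rt-T[:3,3])@T[:3,:3]
    r_=np.hypot(q[...,0],q[...,1]); th=np.arctan2(r_,q[...,2])*c['fx']
    im=cv2.remap(c['image'],(c['cx']+th*q[...,0]/r_).astype(np.float32),(c['cy']+th*q[...,1]/r_).astype(np.float32),cv2.INTER_LINEAR)
    if f: cv2.imwrite('pics/'+f,cv2.cvtColor(im,cv2.COLOR_RGB2BGR))
    return im
def read(f=None,):
    c=cams.capture('wrist')
    im=rectify(.067,.04,.18,.03,.08,f,c=c); h=cv2.cvtColor(im,cv2.COLOR_RGB2HSV)
    out={}
    for n,lo,hi in(('green',40,90),('yellow',20,35),('red',-1,6)):
        m=(h[...,0]>lo)&(h[...,0]<hi)&(h[...,1]>110)&(h[...,2]>60); v,u=np.nonzero(m)
        if len(u)>50: out[n]=(.04+np.percentile(u,[3,97])/4000).round(4); out[n+'y']=(.08-np.percentile(v,[3,97])/4000).round(4)
    im2=rectify(.076,-.04,.14,-.03,.03,c=c); h=cv2.cvtColor(im2,cv2.COLOR_RGB2HSV)
    m=(h[...,0]>4)&(h[...,0]<18)&(h[...,1]>150)&(h[...,2]>100)
    v,u=np.nonzero(m); out['jaw']=(-.04+np.percentile(u,[3,97])/4000).round(4)
    return out
E
python3 - <<'E'
from h import *
print(read('s2.png'))
im=cv2.imread('pics/s2.png'); print(im.shape)
E
```

```text
{'yellow': array([0.1322, 0.1352]), 'yellowy': array([0.063 , 0.0389]), 'red': array([0.137 , 0.1478]), 'redy': array([0.0635, 0.0395]), 'jaw': array([0.   , 0.021])}
(200, 560, 3)
```

View pics/s2.png

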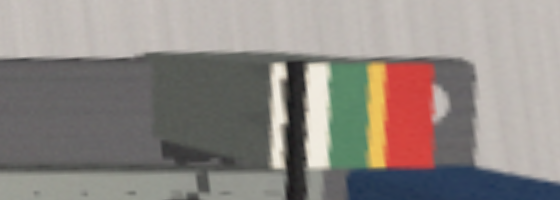

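The rectified scale shows the pointer at column 295 in white, green from 331 to 368, yellow to 386 and red beyond. The jaw face is at about 21 mm. Next are strokes 2 and 3, which can't reach the pad's working range: at most 20 mm each, taking the jaw to 61 mm or less.

Call:
{"method": "apply_moves", "body": {"targets": [{"dp":[0.0079,-0.0011,0.0013],"yaw":0},{"dp":[0.0178,-0.0025,0.0024],"yaw":0},{"dp":[0.0277,-0.0039,0.0028],"yaw":0},{"dp":[0.0376,-0.0053,0.0025],"yaw":0},{"dp":[0.0475,-0.0067,0.0016],"yaw":0},{"dp":[0.0574,-0.0081,0],"yaw":0},{"dp":[0.0574,-0.0081,0],"yaw":0},{"dp":[0.0574,-0.0081,0],"yaw":0}]}}

```text
time_s: 5.58
tcp_pos: [0.6322, 0.0571, 0.1707]
eef_rot: [179.9, -0.0, -98.0]
contact_force: [2.4, 2.3, -1.4]
gripper_width: 0.0155
gripper_force: 10.0
```

Call:
{"method": "apply_moves", "body": {"targets": [{"dp":[-0.005,0.0007,0.001],"yaw":0},{"dp":[-0.0099,0.0014,0.0017],"yaw":0},{"dp":[-0.0149,0.0021,0.0022],"yaw":0},{"dp":[-0.0198,0.0028,0.0026],"yaw":0},{"dp":[-0.0248,0.0035,0.0028],"yaw":0},{"dp":[-0.0297,0.0042,0.0029],"yaw":0},{"dp":[-0.0347,0.0049,0.0028],"yaw":0},{"dp":[-0.0396,0.0056,0.0025],"yaw":0},{"dp":[-0.0446,0.0063,0.002],"yaw":0},{"dp":[-0.0495,0.007,0.0014],"yaw":0},{"dp":[-0.0545,0.0077,0.0006],"yaw":0},{"dp":[-0.0574,0.0081,0.0001],"yaw":0},{"dp":[-0.0574,0.0081,0.0001],"yaw":0},{"dp":[-0.0574,0.0081,0.0001],"yaw":0}]}}

```text
time_s: 6.75
tcp_pos: [0.5743, 0.0655, 0.1729]
eef_rot: [-179.9, -0.0, -97.9]
contact_force: [0.6, -5.6, 6.9]
gripper_width: 0.0161
gripper_force: 10.0
```

```bash
python3 - <<'E'
from h import *
print(read('s3.png'))
E
```

```text
{'yellow': array([0.132, 0.135]), 'yellowy': array([0.0632, 0.0392]), 'red': array([0.137 , 0.1478]), 'redy': array([0.0637, 0.0392]), 'jaw': array([0.0148, 0.038 ])}
```

Jaw at 38 mm, so about 17 mm per stroke. Stroke 3 next.

Call:
{"method": "apply_moves", "body": {"targets": [{"dp":[0.0079,-0.0011,0.0013],"yaw":0},{"dp":[0.0178,-0.0025,0.0024],"yaw":0},{"dp":[0.0277,-0.0039,0.0028],"yaw":0},{"dp":[0.0376,-0.0053,0.0025],"yaw":0},{"dp":[0.0475,-0.0067,0.0016],"yaw":0},{"dp":[0.0574,-0.0081,0],"yaw":0},{"dp":[0.0574,-0.0081,0],"yaw":0},{"dp":[0.0574,-0.0081,0],"yaw":0}]}}

```text
time_s: 7.47
tcp_pos: [0.6324, 0.0573, 0.1707]
eef_rot: [180.0, -0.0, -98.0]
contact_force: [0.9, -4.1, -0.3]
gripper_width: 0.0153
gripper_force: 10.0
```

Call:
{"method": "apply_moves", "body": {"targets": [{"dp":[-0.005,0.0007,0.001],"yaw":0},{"dp":[-0.0099,0.0014,0.0017],"yaw":0},{"dp":[-0.0149,0.0021,0.0022],"yaw":0},{"dp":[-0.0198,0.0028,0.0026],"yaw":0},{"dp":[-0.0248,0.0035,0.0028],"yaw":0},{"dp":[-0.0297,0.0042,0.0029],"yaw":0},{"dp":[-0.0347,0.0049,0.0028],"yaw":0},{"dp":[-0.0396,0.0056,0.0025],"yaw":0},{"dp":[-0.0446,0.0063,0.002],"yaw":0},{"dp":[-0.0495,0.007,0.0014],"yaw":0},{"dp":[-0.0545,0.0077,0.0006],"yaw":0},{"dp":[-0.0574,0.0081,0.0001],"yaw":0},{"dp":[-0.0574,0.0081,0.0001],"yaw":0},{"dp":[-0.0574,0.0081,0.0001],"yaw":0}]}}

```text
time_s: 8.63
tcp_pos: [0.5751, 0.0658, 0.1728]
eef_rot: [-179.8, 0.0, -97.9]
contact_force: [2.8, -4.1, 3.7]
gripper_width: 0.0156
gripper_force: 10.0
```

```bash
python3 - <<'E'
from h import *
print(read('s4.png'))
E
```

```text
{'yellow': array([0.1322, 0.1352]), 'yellowy': array([0.063 , 0.0391]), 'red': array([0.137, 0.148]), 'redy': array([0.0635, 0.0392]), 'jaw': array([0.0285, 0.0545])}
```

View pics/s4.png

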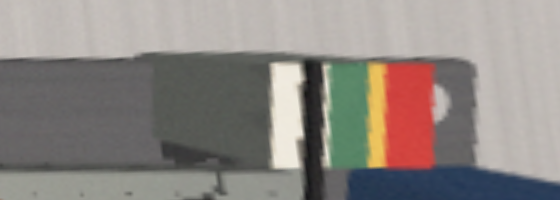

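The pointer is at column 313, or about 4.5 mm: the pad is in contact and pressed slightly, still in white. I'll return and make the last stroke gradually.

Call:
{"method": "apply_moves", "body": {"targets": [{"dp":[0.0079,-0.0011,0.0013],"yaw":0},{"dp":[0.0178,-0.0025,0.0024],"yaw":0},{"dp":[0.0277,-0.0039,0.0028],"yaw":0},{"dp":[0.0376,-0.0053,0.0025],"yaw":0},{"dp":[0.0475,-0.0067,0.0016],"yaw":0},{"dp":[0.0574,-0.0081,0],"yaw":0},{"dp":[0.0574,-0.0081,0],"yaw":0},{"dp":[0.0574,-0.0081,0],"yaw":0}]}}

```text
time_s: 9.35
tcp_pos: [0.6325, 0.0576, 0.1711]
eef_rot: [180.0, 0.0, -98.0]
contact_force: [1.7, -0.3, -1.3]
gripper_width: 0.0154
gripper_force: 10.0
```

Call:
{"method": "apply_moves", "body": {"targets": [{"dp":[-0.005,0.0007,0.001],"yaw":0},{"dp":[-0.0099,0.0014,0.0017],"yaw":0},{"dp":[-0.0149,0.0021,0.0022],"yaw":0},{"dp":[-0.0198,0.0028,0.0026],"yaw":0},{"dp":[-0.0248,0.0035,0.0028],"yaw":0},{"dp":[-0.0297,0.0042,0.0029],"yaw":0},{"dp":[-0.0297,0.0042,0.0029],"yaw":0},{"dp":[-0.0297,0.0042,0.0029],"yaw":0}]}}

```text
time_s: 10.02
tcp_pos: [0.6015, 0.062, 0.1753]
eef_rot: [-180.0, 0.0, -97.9]
contact_force: [2.2, -0.3, -0.0]
gripper_width: 0.0156
gripper_force: 10.0
```

```bash
cat >> h.py <<'E'
def pointer(f):
    im=rectify(.067,.04,.18,.03,.08,f); g=im[70:160].max(-1).astype(float).mean(0)
    u=np.nonzero(g[270:434]<75)[0]+270   # near-black columns within the coloured scale
    return u.min(),u.max(),u.mean()
E
python3 - <<'E'
from h import *
print(pointer('s5.png'))
E
```

```text
(np.int64(315), np.int64(333), np.float64(324.0))
```

View pics/s5.png

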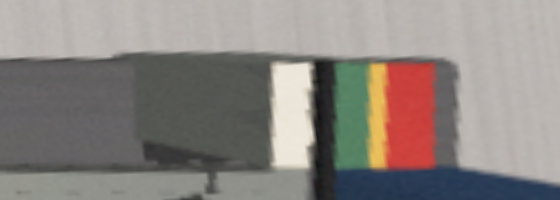

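The pointer is at column 324, at the white/green edge (about 8 mm). About 18 mm more at the crossbar should bring it to mid-green.

Call:
{"method": "apply_moves", "body": {"targets": [{"dp":[-0.003,0.0004,0],"yaw":0},{"dp":[-0.006,0.0008,-0.0001],"yaw":0},{"dp":[-0.009,0.0013,-0.0004],"yaw":0},{"dp":[-0.012,0.0017,-0.0006],"yaw":0},{"dp":[-0.015,0.0021,-0.0009],"yaw":0},{"dp":[-0.0178,0.0025,-0.0013],"yaw":0},{"dp":[-0.0178,0.0025,-0.0013],"yaw":0},{"dp":[-0.0178,0.0025,-0.0013],"yaw":0},{"dp":[-0.0178,0.0025,-0.0013],"yaw":0}]}}

```text
time_s: 10.82
tcp_pos: [0.5857, 0.0643, 0.1748]
eef_rot: [-179.8, 0.0, -97.9]
contact_force: [5.9, -3.4, 3.4]
gripper_width: 0.0154
gripper_force: 10.0
```

```bash
python3 - <<'E'
from h import *
print(pointer('s6.png')); cap('wrist','w6.png')
E
```

```text
(np.int64(332), np.int64(353), np.float64(342.5))
```

View pics/s6.png

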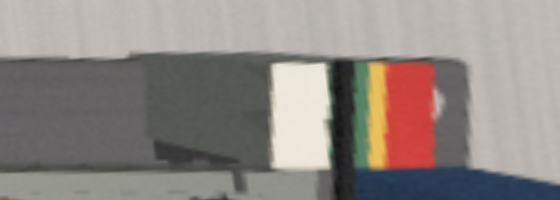

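View pics/w6.png

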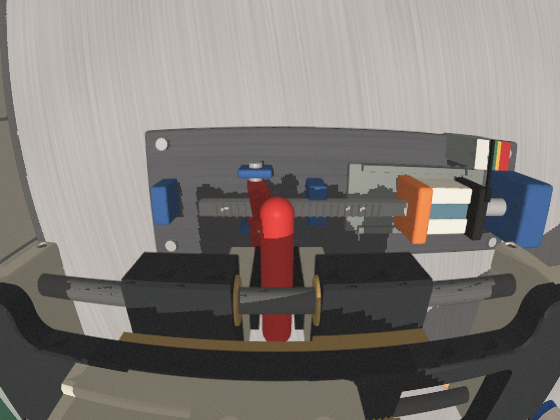

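The pointer is at column 343, with green from 331 to 368, so it is in the lower part of green. The sample stands level between jaw and pad. A nudge of about 2 mm of ram travel will centre it.

Call:
{"method": "apply_moves", "body": {"targets": [{"dp":[-0.002,0.0003,-0.0002],"yaw":0},{"dp":[-0.004,0.0006,-0.0005],"yaw":0},{"dp":[-0.006,0.0008,-0.0008],"yaw":0},{"dp":[-0.006,0.0008,-0.0008],"yaw":0},{"dp":[-0.006,0.0008,-0.0008],"yaw":0},{"dp":[-0.006,0.0008,-0.0008],"yaw":0},{"dp":[-0.006,0.0008,-0.0008],"yaw":0},{"dp":[-0.006,0.0008,-0.0008],"yaw":0},{"dp":[-0.006,0.0008,-0.0008],"yaw":0}]}}

```text
time_s: 11.67
tcp_pos: [0.5801, 0.0651, 0.1742]
eef_rot: [-179.8, 0.0, -97.9]
contact_force: [6.8, -3.1, 3.7]
gripper_width: 0.0159
gripper_force: 10.0
```

```bash
python3 - <<'E'
from h import *
print(pointer('s7.png')); print(get_state()['contact_force'])
p=pointer('s8.png')
print(p)
if 342<p[2]<361: print(r.close_job())
E
```

```text
(np.int64(340), np.int64(360), np.float64(350.0))
[ 6.80456769 -3.07769019  3.98968402]
(np.int64(340), np.int64(360), np.float64(350.0))
the job is handed in; nothing more can be done
None
```

I handed the job in at about 12 s with the gripper still holding the trigger. The pointer was steady mid-green (about 15 mm by the scale) and never reached yellow or red in any picture. The sample stood level between jaw and pad when last pictured, just before the final 2 mm nudge. The hand-in returned no verdict.

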